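# Release and catch the mandoline's blade insert

### The arm

A 6-joint arm with a two-finger parallel gripper is mounted at the origin on the work surface. World frame = base frame: x ahead of the robot, y to its left, z up, the work surface at z = 0. Lengths are in m, angles in rad, forces in N, time in s.
With the tool pointing down it reaches from about 0.35 to 0.975 m from the base axis. Payload 7.1 kg.
Tool frame: the origin (TCP) lies at the very end of the fingers, on their centre line; the grasp point (between the pads) lies 19 mm behind it; z points along the fingers, y is the line along which they close (so a half turn about z gives the same grasp; the last joint's range is limited). The gripper opens to 88 mm and grips with 3 to 60 N. Pads are 20 mm wide; open, the fingers measure 115 mm over their backs; the gripper's body (75 mm by 178 mm) begins 61 mm behind the grasp point.
Start: joints at [-1.215, 0.423, 1.63, -0, 1.089, -0.019], TCP at [0.229, -0.582, 0.223] pointing down, gripper open.
Joint ranges: [-3, 3], [-0.9, 2.11], [0.09, 2.58], [-1.31, 4.45], [0.11, 2.69], [-2.54, 2.54]. Speed limits (rad/s): [2.39, 2.39, 3.01, 3.14, 3.14, 3.14].

### API

Orientations are given as a unit quaternion [w, x, y, z].
In Python, from cell import sense, vision, r gives the robot as it stands.
- The arm moves only by the shell command python3 -m handwheel 'ROWS'. ROWS is JSON, a list of rows, each a list of 7 numbers: the turn, a rotation vector about the tool's x, y, z in degrees, then the shift along the tool's x, y, z in mm, then the finger opening in mm, from 0 to 87.8. A call has 1 to 12 rows; each row is the pose to reach, as a shift and turn from the pose commanded when the call began, along the tool's axes at that moment; what a row does not reach only later rows make up. A row lasts 1/8 s, in which the tool goes at most 62.5 mm and 10.7 degrees, less where a joint would pass 70% of its speed; a pose out of reach is approached as far as the arm can. A call with a gripper value outside its range is refused whole. The fingers move at their own pace and stop on an object; the grip force is fixed at half the most. Time passes only in rows, so rows that repeat a pose let the fingers close. It gives the time, the measured TCP pose, the force, the opening and the grip force at its end, in the units of the state.
- sense(): the state, without advancing time (a new reading comes with each control period).
- vision.read_camera(name): name is "scene" or "side" or "wrist"; returns (picture, depth): 480x640x3 uint8, blue, green, red; 480x640 float32, m along the optical axis (not along the pixel's ray), 0 where there is no reading.
- vision.camera_model(name): a dict with "intrinsics" (3x3 intrinsics, pixels), "pose" (4x4, takes a point from camera to world coordinates); the wrist camera has in their place "T_tool_cam" (4x4, takes a point from camera to tool coordinates, whose origin is the TCP and whose axes are the flange's). Camera axes: x right, y down, z forward; pixel columns grow to the right and rows downward; lengths in m; the calibration is good to about 2 mm. A picture is of the moment at which its call begins: read the wrist's pose just before it. camera_model takes no time and is no camera call.
- r.sign_off(): hands the job in; it is judged then, once.
Trained networks look in the newest picture that a camera, given by its name, has taken for a name from the list of things; names that differ only in an ending like _2 or _b are one class to them, and where a whole thing is asked for, a point or a joint stands for the part that bears it (a point fixed in the world has none). Each returns a list of dicts, best first, with "conf" (0 to 1); they miss things now and then, are a little off and sometimes report something else, mostly with a low value. They report only what shows in the picture. A call takes as long as a camera call.
- vision.find_in(camera, query): "centre" ([x, y, z] in m, in world coordinates, good to about 4 mm: the middle of the surface that is visible of it).
- vision.cut_out(camera, query): "region" (480x640 bool, what is visible of it).
- vision.landmark_of(camera, query): "centre" ([x, y, z] in m, in world coordinates, good to about 4 mm: a listed point, or the origin of a listed thing).
The state is a dict: "time_s": time; "joint_positions": joint angles; "joint_velocities": joint speeds; "effort": joint torques, N m; "ee_pos": TCP position; "orientation": TCP orientation; "ft_force": force on the tool from outside, world axes, zero at the start; "torque": the same for the moment, N m; "gripper_width": finger opening in m; "gripper_force": force on a finger pad.
Only numpy, scipy, OpenCV 4.12 (cv2) and the standard library are available. Lean on these libraries where they do the work, as an engineer would, in place of code of your own. Each camera call takes 0.05 s, during which the arm holds its last target. There are 200 camera calls.

### The job

The slicing mandoline's blade is to be changed: press its release key down with one finger so that the spring kicks the blade insert out of its seat, and stop the insert with the other finger before it slides away down the sloping track, when it is between one and five centimetres out. Do not pick anything up and leave the other things on the counter where they are. Finish with that finger still touching and holding the insert at rest there, lying flat in its track; the key may still be down or be let up.

Things in the scene. Friction and masses are not known exactly. Their poses are not given: they have to be found in the camera images.
- mandoline: Kitchen slicer fixed to the counter: white plastic, about 390 mm long, 118 mm over its rails, black handle at the high end. Origin on the counter under its middle; x level, from high to low end; y to the release key's side; z up. Runway slopes down along +x at 0.42 rad: steel-faced deck, then the seat of the blade insert, then an open track to the low end, whose crossbar is 126 mm past track.
- track (a point): Fixed point: where the middle of the seated insert's lower front edge lies, on track-floor level, 78 mm above the counter. x down the slope, y across towards the key, z square off the track. The floor is two 15 mm ledges inside the rails (rail tops 14 mm above it); between the ledges, 36 mm to either side of the middle, it is open, so a fingertip can dip below floor level there.
- insert: The loose blade insert: flat grey frame with a slanting steel blade, 80 mm along the slope, 100 wide, 10 thick, about 0.11 kg. It sits between the rails under their lips and slides down the track with little friction. Origin: middle of its lower front (down-slope) edge; this body's axes are level like the mandoline's, though the insert lies at the slope angle.
- insert_front (a point): Middle of the insert's lower front edge, axes along the insert: x down the slope, y across, z off its upper face. The front face is 10 mm high and spans 50 mm to either side. While seated it lies within 2 mm of track; its distance from there along the slope is how far the insert has come out.
- release (a joint): Release key travel in m: 0 up, 0.008 fully down, square to the track; springs back, about 2 N to start, 6 N fully down. At 3 to 4 mm the catch lets go: a spring plunger kicks the insert out (2 N over 12 mm) and, unless stopped, it is 50 mm down the track in about 0.15 s. Once it is 15 mm out the catch no longer touches it.
- release_top (a point): Centre of the key's top: ribbed grey key, 30 mm along the slope, 26 across, in a black housing outside the rail; 36 mm down-slope of track, 76 mm across from the middle line, 4 mm above floor level when up; its top slopes with the track. With one finger on it, the other straight across over the track's middle stands in the insert's way, 10 to 30 mm out of its seat.
- spare_insert: Bystander: a second insert with a comb of teeth, 80 x 100 x 14 mm, lying flat on the counter beside the mandoline. Leave alone.
- mushroom_near: Bystander: a whole mushroom, 48 mm across, 43 mm high, standing beside the mandoline. Leave alone.
- mushroom_far: Bystander: a whole mushroom of the same size before the mandoline's low end. Leave alone.
- food_holder: Bystander: the mandoline's black food holder, a 108 mm disc with a knob, 62 mm high. Leave alone.
- pepper_mill: Bystander: dark wooden pepper mill, 54 mm across, 178 mm high. Leave alone.
- salt_jar: Bystander: glass jar with steel lid, 60 mm across, 85 mm high. Leave alone.
- bowl: Bystander: white bowl, 150 mm across, 55 mm high. Leave alone.

How it is judged:
By the outcome, as a careful person would: the job done as asked, in the order asked, and still so for the second after the job is handed in, while the arm keeps its last pose, push and grip.
It also fails if it takes over 29 s, if anything falls off the work surface, if the arm or the gripper's body presses on something with over 40 N, if the wrist force passes 120 N, or if a joint passes its speed limit or range.

## Working session

There is one attempt and no reset: what is moved stays moved. The work goes in short steps, Python scripts to look and compute and a shell command to move; the robot and the scene stay as the last step left them, time stands still between calls to the robot, and variables do not carry over. Pictures are saved under pics/ and viewed, at most 10 in all, crops included, and the job is handed in when it is done.

```bash
ls; mkdir -p pics; python3 - <<'E'
from cell import sense, vision, r
import cv2, numpy as np
for c in ("scene","side"):
    p,d=vision.read_camera(c); cv2.imwrite(f"pics/{c}0.png",p)
    for q in ("track","release_top","insert_front","mandoline","insert"):
        print(c,q,[(np.round(x["centre"],4).tolist(),round(x["conf"],2)) for x in vision.landmark_of(c,q)[:2]])
s=sense();print(s["time_s"],s["ee_pos"],s["orientation"],s["gripper_width"])
E
```

```text
pics
scene track [([0.5308, -0.0554, 0.0761], 0.94)]
scene release_top [([0.5567, -0.2302, 0.0052], 0.62), ([0.5629, 0.0235, 0.0686], 0.42)]
scene insert_front [([0.5379, -0.054, 0.0783], 0.6)]
scene mandoline [([0.5096, -0.0548, 0.0016], 0.61)]
scene insert [([0.5359, -0.0497, 0.0764], 0.85), ([0.4969, 0.4224, 0.0042], 0.35)]
side track [([0.5354, -0.0528, 0.0807], 0.89), ([0.5069, 0.1285, -0.0002], 0.75)]
side release_top [([0.505, 0.1317, -0.0008], 0.65), ([0.5064, -0.0543, -0.0011], 0.45)]
side insert_front [([0.5349, -0.0507, 0.0804], 0.73)]
side mandoline [([0.5099, -0.0513, -0.0013], 0.89), ([0.645, -0.4611, 0.002], 0.31)]
side insert [([0.5376, -0.0487, 0.0791], 0.88)]
0.6 [ 0.22881759 -0.58156128  0.22263642] [-4.16307526e-05  9.82491252e-01  1.86308716e-01 -9.15053905e-06] 0.08790924983196571
```

View pics/scene0.png

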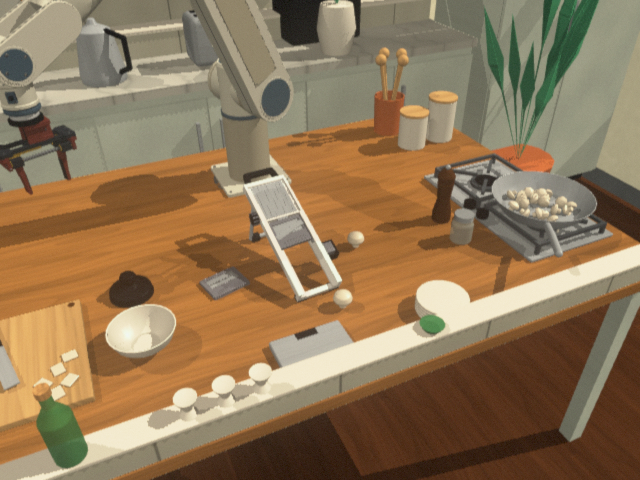

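View pics/side0.png

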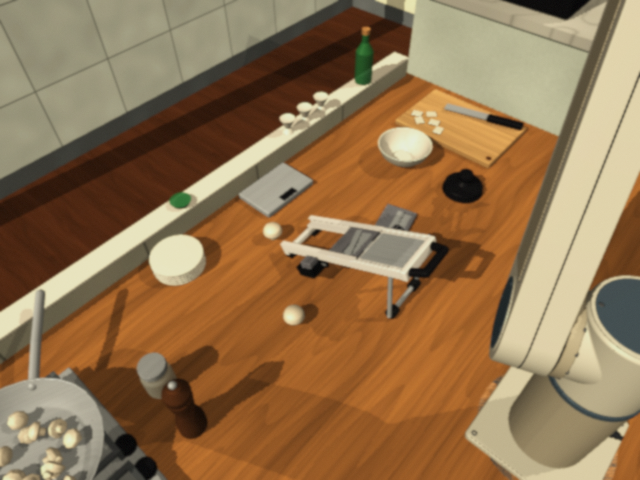

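The pictures show the mandoline with its high end towards the robot. The key is on its left (+y) side: scene (330,250), side (312,268). That agrees with the second scene candidate, (0.563, 0.024, 0.069). I'll move above it with the tool square to the slope and look with the wrist camera.

```bash
cat > h.py <<'E'
from cell import sense, vision, r
import numpy as np, cv2
from scipy.spatial.transform import Rotation as Ro
S=0.42
def frame(yaw):  # track axes as columns
    return (Ro.from_euler("z",yaw)*Ro.from_euler("y",S)).as_matrix()
def tool(yaw):
    F=frame(yaw); return np.c_[F[:,0],-F[:,1],-F[:,2]]
def cur():
    s=sense(); q=s["orientation"]; return s,Ro.from_quat([*q[1:],q[0]]).as_matrix(),np.array(s["ee_pos"])
def go(p,R):
    s,R0,p0=cur()
    print("turn",np.round(Ro.from_matrix(R0.T@R).as_rotvec(degrees=True),2),"shift mm",np.round(R0.T@(np.array(p)-p0)*1e3,1))
E
python3 - <<'E'
from h import *
T=np.array([.533,-.053,.078]);F=frame(0)
go(T+F@[.036,.035,.15],tool(0))
E
```

```text
turn [  4.5  -23.78  21.16] shift mm [ 576.9 -378.7   22.4]
```

```bash
python3 -m handwheel '[[0,0,0,50,-30,-40,62],[1,-4,4,100,-65,-60,62],[1.5,-8,7,150,-98,-60,62],[2,-12,11,200,-131,-60,62],[3,-16,14,250,-164,-60,62],[4,-20,18,300,-197,-50,62],[4.5,-23.8,21.2,350,-230,-40,62],[4.5,-23.8,21.2,400,-263,-30,62],[4.5,-23.8,21.2,450,-296,-20,62],[4.5,-23.8,21.2,500,-329,0,62],[4.5,-23.8,21.2,550,-361,10,62],[4.5,-23.8,21.2,577,-379,22,62]]'
python3 -m handwheel '[[0,0,0,0,0,0,62],[0,0,0,0,0,0,62]]'
python3 - <<'E'
from h import *
s,R,p=cur(); print(s["time_s"],p,s["gripper_width"],s["ft_force"],s["joint_positions"])
pic,d=vision.read_camera("wrist"); cv2.imwrite("pics/w1.png",pic)
np.savez("w1.npz",d=d,R=R,p=p)
for q in ("track","release_top","insert_front","mandoline"):
    print(q,[(np.round(x["centre"],4).tolist(),round(x["conf"],2)) for x in vision.landmark_of("wrist",q)[:2]])
print(vision.camera_model("wrist"))
E
```

```text
time_s: 2.1
ee_pos: [0.6285, -0.015, 0.2001]
orientation: [0.0, 0.978, 0.001, -0.208]
ft_force: [-1.0, 0.1, 0.0]
gripper_width: 0.0619
gripper_force: 0.0
time_s: 2.35
ee_pos: [0.6267, -0.0182, 0.2007]
orientation: [0.0, 0.978, -0.0, -0.209]
ft_force: [-0.2, -0.6, -0.4]
gripper_width: 0.0618
gripper_force: 0.0
2.35 [ 0.6266601  -0.01820592  0.20073209] 0.06178185974832544 [-0.21725784 -0.64291437 -0.36421145] [-0.03979206  0.66065199  1.34276737 -0.01667273  1.55866438  1.53554087]
track []
release_top [([0.5662, 0.0276, 0.0612], 0.95)]
insert_front [([0.5366, -0.0475, 0.0788], 0.57)]
mandoline [([0.5652, 0.0281, 0.0639], 0.51)]
{'intrinsics': array([[338.01740905,   0.        , 318.68316934],
       [  0.        , 338.01740905, 239.3120864 ],
       [  0.        ,   0.        ,   1.        ]]), 'T_tool_cam': array([[-9.74721122e-05, -9.55485324e-01, -2.95038617e-01,
         8.12530195e-02],
       [ 9.99999920e-01, -2.07748003e-04,  3.42423187e-04,
         2.63850340e-04],
       [-3.88474013e-04, -2.95038560e-01,  9.55485268e-01,
        -1.61848879e-01],
       [ 0.00000000e+00,  0.00000000e+00,  0.00000000e+00,
         1.00000000e+00]])}
```

View pics/w1.png

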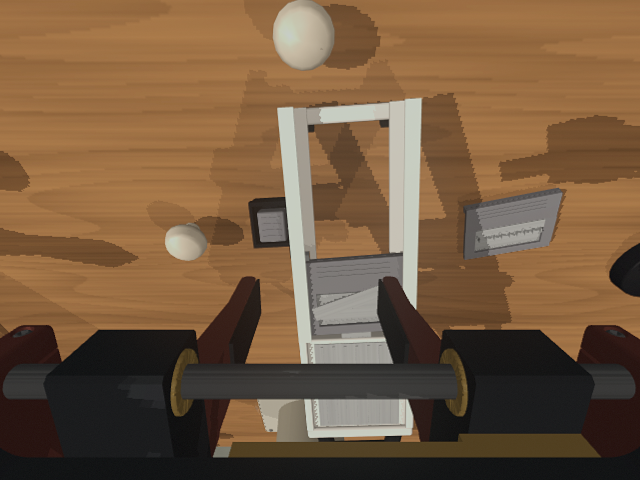

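The wrist view shows the key's top at about (271,225), the insert's front edge from (307,262) to (403,253), and the rails turned slightly. Next I'll measure the yaw and the key from depth.

```bash
python3 - <<'E'
from h import *
z=np.load("w1.npz");d=z["d"];R=z["R"];p=z["p"]
m=vision.camera_model("wrist");K=m["intrinsics"];M=m["T_tool_cam"]
v,u=np.mgrid[:480,:640]
P=np.stack([(u-K[0,2])/K[0,0]*d,(v-K[1,2])/K[1,1]*d,d],-1)
W=(P@M[:3,:3].T+M[:3,3])@R.T+p
T=np.array([.533,-.053,.078]);Q=(W-T)@frame(0)*1e3   # nominal track frame, mm
def md(a,b,c,e): return np.round(np.median(Q[b:e,a:c].reshape(-1,3),0),1)
print("key",md(264,218,280,234),"insert top",md(330,258,370,262))
for row in (130,160,190,220,245):
    q=Q[row]; ok=(d[row]>0)&(np.abs(q[:,2]-14)<6)&(np.abs(q[:,1])<75)
    cols=np.where(ok)[0]; g=np.split(cols,np.where(np.diff(cols)>3)[0]+1)
    print(row,[(int(c[0]),int(c[-1]),np.round(q[c].min(0),1).tolist(),np.round(q[c].max(0),1).tolist()) for c in g if len(c)>3])
for c in (315,335,355,375,395):
    print(c,[ (r_,np.round(Q[r_,c],1).tolist()) for r_ in range(248,268,3)])
for row in (215,225,235): print("keyrow",row,np.round(Q[row,250:292:4],1).tolist())
E
```

```text
key [34.9 78.8  2.9] insert top [2.6 4.9 9.8]
130 [(279, 294, [120.6, 55.1, 11.9], [120.6, 67.7, 15.0]), (404, 419, [120.5, -49.0, 15.0], [120.5, -36.6, 17.9])]
160 [(282, 296, [95.9, 53.9, 11.5], [96.1, 66.0, 14.3]), (404, 419, [96.0, -51.0, 14.5], [96.2, -38.7, 17.4])]
190 [(285, 298, [69.9, 52.7, 11.9], [70.2, 64.2, 14.1]), (403, 418, [70.0, -52.8, 13.7], [70.5, -40.2, 16.9])]
220 [(287, 301, [42.5, 50.4, 12.4], [42.9, 63.2, 14.1]), (403, 417, [43.0, -54.4, 14.9], [43.6, -41.9, 17.3])]
245 [(290, 303, [18.3, 48.9, 11.6], [19.1, 61.0, 14.1]), (403, 417, [19.2, -56.4, 14.7], [20.1, -43.5, 17.4])]
315 [(248, [11.3, 38.0, -0.3]), (251, [8.2, 38.0, -0.3]), (254, [4.6, 38.0, -1.5]), (257, [1.8, 38.0, -0.6]), (260, [0.4, 38.0, 4.1]), (263, [0.0, 37.9, 11.1]), (266, [-3.3, 37.9, 10.3])]
335 [(248, [-20.6, 13.6, -94.4]), (251, [-25.4, 13.5, -96.7]), (254, [-30.1, 13.3, -98.4]), (257, [1.7, 18.3, -0.9]), (260, [2.3, 18.8, 9.1]), (263, [-0.5, 18.8, 9.7]), (266, [-3.2, 18.8, 10.6])]
355 [(248, [-21.0, -11.9, -95.6]), (251, [-25.3, -12.1, -96.4]), (254, [-29.8, -12.4, -97.6]), (257, [4.2, -0.6
[... 462 characters left out ...]
, -38.6, 11.0])]
keyrow 215 [[42.7, 100.7, -7.0], [40.7, 98.6, -15.8], [44.9, 91.3, 2.3], [44.6, 87.7, 1.3], [44.8, 83.8, 1.8], [44.9, 80.0, 2.4], [45.0, 76.2, 3.0], [44.9, 72.5, 2.6], [44.8, 68.8, 2.0], [41.1, 66.6, -13.9], [47.2, 60.4, 12.6]]
keyrow 225 [[14.1, 116.1, -77.7], [31.7, 98.2, -10.8], [34.9, 92.0, 1.1], [35.3, 87.9, 2.9], [35.1, 84.3, 2.1], [35.0, 80.6, 1.5], [35.3, 76.6, 2.7], [35.4, 72.8, 3.2], [35.2, 69.1, 2.5], [32.9, 66.2, -6.3], [38.2, 60.5, 13.9]]
keyrow 235 [[-0.8, 118.7, -86.1], [22.8, 97.9, -6.2], [20.1, 95.7, -15.5], [25.3, 88.5, 2.1], [25.1, 84.8, 1.5], [25.4, 80.8, 2.6], [25.3, 77.1, 2.2], [25.7, 73.1, 3.6], [25.9, 69.2, 4.5], [24.8, 65.8, 0.5], [28.2, 60.9, 12.2]]
```

Yaw comes out at about 0.073 rad, and the predicted key position in that frame matches the measured one to 1 mm. I'll move to 14 mm above the key.

```bash
cat >> h.py <<'E'
YAW=0.073
T=np.array([.533,-.053,.078])+frame(0)@[.0037,.0014,.001]
F=frame(YAW)
def where():
    s,R,p=cur(); print("track mm",np.round(F.T@(p-T)*1e3,1),"force(track)",np.round(F.T@np.array(s["ft_force"]),2),"t",s["time_s"],"w",s["gripper_width"])
E
python3 - <<'E'
from h import *
print(T); where(); go(T+F@[.036,.038,.018],tool(YAW))
E
```

```text
[ 0.53678619 -0.0516      0.07740438]
track mm [ 33.7  26.3 150.8] force(track) [ 0.04 -0.22 -0.91] t 2.6 w 0.06180146178439473
turn [-1.73 -0.02 -3.94] shift mm [  1.6  -7.8 133.1]
```

```bash
python3 -m handwheel '[[-1.73,0,-3.94,1.6,-7.8,30,62],[-1.73,0,-3.94,1.6,-7.8,60,62],[-1.73,0,-3.94,1.6,-7.8,90,62],[-1.73,0,-3.94,1.6,-7.8,115,62],[-1.73,0,-3.94,1.6,-7.8,128,62],[-1.73,0,-3.94,1.6,-7.8,133,62],[-1.73,0,-3.94,1.6,-7.8,133,62],[-1.73,0,-3.94,1.6,-7.8,133,62]]'
python3 - <<'E'
from h import *
where(); go(T+F@[.036,.038,.018],tool(YAW))
pic,d=vision.read_camera("wrist"); cv2.imwrite("pics/w2.png",pic)
print(vision.landmark_of("wrist","insert_front")[:1])
where()
E
```

```text
time_s: 3.6
ee_pos: [0.5751, -0.0099, 0.0794]
orientation: [0.008, 0.978, 0.036, -0.208]
ft_force: [0.3, 0.4, 0.3]
gripper_width: 0.0619
gripper_force: 0.0
track mm [36.9 38.8 18.6] force(track) [0.17 0.39 0.36] t 3.6 w 0.061885079294271984
turn [ 0.03 -0.08  0.07] shift mm [-0.9  0.8  0.6]
[{'centre': [0.5368, -0.0468, 0.0776], 'conf': 0.88}]
track mm [36.7 38.8 18.4] force(track) [ 0.11 -1.56  0.24] t 3.7 w 0.06217199057664592
```

View pics/w2.png

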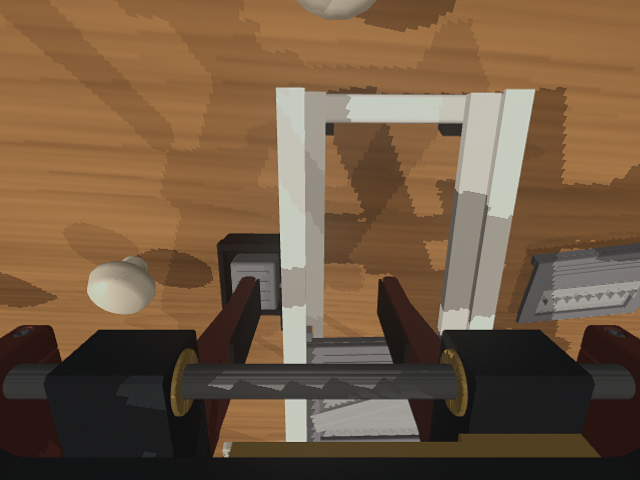

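The left fingertip (250,280) stands over the key and the right one over the middle of the track, in front of the seated insert. Pressing now.

```bash
python3 -m handwheel '[[0,0,0,0,0,6,62],[0,0,0,0,0,12,62],[0,0,0,0,0,16,62],[0,0,0,0,0,19,62],[0,0,0,0,0,21,62],[0,0,0,0,0,21,62],[0,0,0,0,0,21,62],[0,0,0,0,0,21,62]]'
python3 - <<'E'
from h import *
where()
pic,d=vision.read_camera("wrist"); cv2.imwrite("pics/w3.png",pic)
f=[x["centre"] for x in vision.landmark_of("wrist","insert_front")[:1]]
for x in f: print("front",np.round(F.T@(np.array(x)-T)*1e3,1))
pic,d=vision.read_camera("side")
cv2.imwrite("pics/s3.png",cv2.resize(pic[190:310,240:460],None,fx=3.5,fy=3.5))
for x in vision.landmark_of("side","insert_front")[:1]: print("side front",np.round(F.T@(np.array(x["centre"])-T)*1e3,1),x["conf"])
where()
E
```

```text
time_s: 4.7
ee_pos: [0.5661, -0.0105, 0.0597]
orientation: [0.008, 0.977, 0.036, -0.208]
ft_force: [2.5, 0.9, 5.6]
gripper_width: 0.062
gripper_force: 3.0
track mm [36.7 38.9 -3. ] force(track) [0.08 0.75 6.18] t 4.7 w 0.06195750493536143
front [25.9  1.6 -0.5]
side front [15.9  0.5 -4.5] 0.56
track mm [36.7 38.9 -3. ] force(track) [0.48 0.38 6.2 ] t 4.9 w 0.062126246040553834
```

View pics/w3.png

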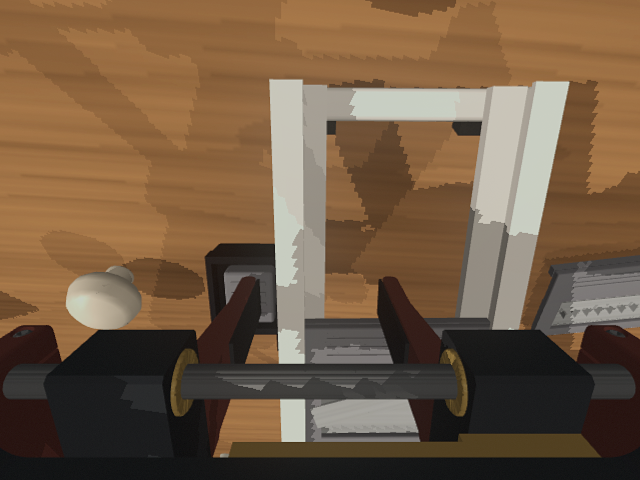

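View pics/s3.png

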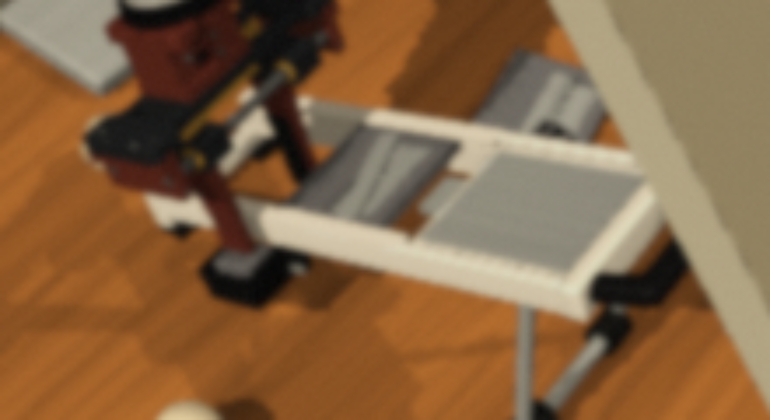

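The insert lies flat in its track, about 26 mm out. In the wrist view its front edge runs straight along row 320 against the finger. In the side view there is an open gap behind it, and the finger stands at its front edge. Key force is about 6 N and steady.

```bash
python3 -c "
from h import *
where(); print(r.sign_off())"
```

```text
track mm [36.7 38.9 -3. ] force(track) [0.48 0.38 6.2 ] t 4.9 w 0.062126246040553834
the job is handed in; nothing more can be done
None
```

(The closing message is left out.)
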